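# Line up the tiles with the pusher, then clip the pusher into its snap hook

### The arm

A 6-joint arm with a two-finger parallel gripper is mounted at the origin on the work surface. World frame = base frame: x ahead of the robot, y to its left, z up, the work surface at z = 0. Lengths are in m, angles in degrees, forces in N, time in s.
With the tool pointing down it reaches from about 0.375 to 0.9 m from the base axis. Payload 3.1 kg.
Tool frame: the origin (TCP) lies at the very end of the fingers, on their centre line; the grasp point (between the pads) lies 19 mm behind it; z points along the fingers, y is the line along which they close (so a half turn about z gives the same grasp; the last joint's range is limited). The gripper opens to 87 mm and grips with 3 to 60 N. Pads are 19 mm wide; open, the fingers measure 117 mm over their backs; the gripper's body (75 mm by 190 mm) begins 51 mm behind the grasp point.
Start: joints at [64.773, 30.224, 82.088, -0, 67.689, -10.227], TCP at [0.162, 0.604, 0.223] pointing down, gripper open.
Joint ranges: [-176.69, 176.69], [-43.24, 126.21], [12.49, 139.97], [-82, 262], [0, 151.66], [-163.58, 163.58]. Speed limits (degrees/s): [159.86, 159.86, 180, 180, 180, 180].

### API

Orientations are given as a 3x3 rotation matrix whose columns are the frame's x, y, z axes.
In Python, from rig import bot, imaging gives the robot as it stands.
- The arm moves only by the tool drive_tool, never from a script. Its argument "deltas" is text: rows parted by semicolons, each of 5 numbers parted by spaces: the finger opening in mm, from 0 to 87, then the shift along the world's x, y, z in mm, then the turn about the world's z in rad. In form: jaw dx dy dz twist; .... A call has 1 to 12 rows; each row is the pose to reach, as a shift and turn from the pose commanded when the call began; what a row does not reach only later rows make up. A row lasts 1/10 s, in which the tool goes at most 50 mm and 8.59 degrees, less where a joint would pass 70% of its speed; a pose out of reach is approached as far as the arm can. A call with a gripper value outside its range is refused whole. The fingers move at their own pace and stop on an object; the grip force is fixed at half the most. Time passes only in rows, so rows that repeat a pose let the fingers close. It gives the time, the measured TCP pose, the force, the opening and the grip force at its end, in the units of the state.
- bot.read_state(): the state, without advancing time (a new reading comes with each control period).
- imaging.capture(name): name is "side" or "top"; returns the picture (480x640x3 uint8, red, green, blue); there is no depth.
- imaging.camera_model(name): a dict with "fx", "fy", "cx", "cy" (pixels), "T" (4x4, takes a point from camera to world coordinates). Camera axes: x right, y down, z forward; pixel columns grow to the right and rows downward; lengths in m; the calibration is good to about 2 mm. A picture is of the moment at which its call begins. camera_model takes no time and is no camera call.
- bot.hand_in(): hands the job in; it is judged then, once.
The state is a dict: "time_s": time; "joint_positions": joint angles; "qvel": joint speeds; "tau": joint torques, N m; "position": TCP position; "tcp_rot": TCP orientation; "force": force on the tool from outside, world axes, zero at the start; "moment": the same for the moment, N m; "opening": opening from 0.0 (shut) to 1.0 (fully open); "grasp_force": force on a finger pad.
Only numpy, scipy, OpenCV 4.12 (cv2) and the standard library are available. Lean on these libraries where they do the work, as an engineer would, in place of code of your own. Each camera call takes 0.05 s, during which the arm holds its last target. There are 200 camera calls.

### The job

Pick up the walnut tile pusher by its ridge and, with its long edge only (no fingers on the tiles), push the straggling row of five mahjong tiles away from you until their near edges all lie straight along the brass inlay line. Then put the pusher away: lay it on its rest and press its brass eye in against the snap hook's sprung gate until the eye is caught inside and the gate has snapped shut behind it, and leave the pusher lying there. Do not disturb the other things on the table.

Things in the scene. Friction and masses are not known exactly. Their poses are not given: they have to be found in the camera images.
- pusher: Walnut tile pusher, loose, 0.12 to 0.2 kg, lying upright on the table. Origin: centre of the underside of its blade; x along the blade towards the brass eye on its end, z up. Blade 200 long (x -100 to 100), 14 thick (y -7 to 7), 22 high, long faces flat. A grip ridge stands on top of its middle.
- ridge (a point): Point in the middle of the pusher's grip ridge, at (0, 0, 45) in its frame. The ridge is 80 long (x), 16 thick (y), z 22 to 62. Take it from above, closing along y, fingertips above z 24: the tiles are 20 high and come up to the blade's face under the fingers.
- eye_bow (a point): Point on the pusher: wire centre at the middle of the eye's far end, at (144, 0, 17) in its frame. The eye is a flat level oblong of 5 mm brass wire, wire centre at z 17, inner opening x 111.5 to 141.5 and 24 wide; outer end x 146.5, outer width 34.
- rest: The pusher's rest, fixed: a flush grey strip 210 x 50 with a brass snap hook at its +x end, on the left or right; the pusher starts on the other side. Origin: middle of the strip on the table top; x along it to the hook, z up. The eye enters moving level along +x, pusher's x along the rest's x, its underside 0 to 4 mm over the table.
- hook_back (a point): Point on the hook at (168, 0, 20) of the rest. The hook is an upright loop of 8 mm brass bar in the rest's plane y = 0 on a 3 high plate (x 116 to 180, 30 wide): lower arm, top at z 9, with a nose 12 high at x 116 to 124; back bar, front face at x 164; upper arm, underside z 38, out to x 122. The gate closes the -x side.
- gate_foot (a point): Point on the shut gate's axis at the height of the eye, at (122, 0, 17) of the rest: the gate plane. The eye's bow lifts the gate and is past it when 22 to 25 mm beyond this plane; it may go on to 35 mm.
- gate (a joint): The hook's gate, a 5 mm steel pin 25 long, hinged at its top at z 38 of the rest, hanging to z 13. 0 = shut; it swings only inwards (rest's +x) and up, to 1.25 rad; a spring shuts it. Pressed at the eye's height it needs about 1.2 N to start and up to 5 N to pass.
- inlay: The brass inlay line, flush in the table top, 4 wide, 260 long, fixed. Origin at the middle of its far edge on the table top; x points across it, level, in the direction to push (away from the robot), y along the line. The tiles' near edges belong on x = 0.
- tile0: Mahjong tile, loose, 22 to 36 g, lying flat: 36 long (its x), 26 wide (y), 20 high, white face, bamboo back; origin at the centre of its underside (lined up: x = 18 of the inlay). Tiles 0 to 4 stand 36 apart along the inlay's y, from -72 to 72; near edges start 30 to 60 short of the line, each turned up to 0.2 rad.
- tile1: Mahjong tile, loose, 22 to 36 g, lying flat: 36 long (its x), 26 wide (y), 20 high, white face, bamboo back; origin at the centre of its underside (lined up: x = 18 of the inlay). Tiles 0 to 4 stand 36 apart along the inlay's y, from -72 to 72; near edges start 30 to 60 short of the line, each turned up to 0.2 rad.
- tile2: Mahjong tile, loose, 22 to 36 g, lying flat: 36 long (its x), 26 wide (y), 20 high, white face, bamboo back; origin at the centre of its underside (lined up: x = 18 of the inlay). Tiles 0 to 4 stand 36 apart along the inlay's y, from -72 to 72; near edges start 30 to 60 short of the line, each turned up to 0.2 rad.
- tile3: Mahjong tile, loose, 22 to 36 g, lying flat: 36 long (its x), 26 wide (y), 20 high, white face, bamboo back; origin at the centre of its underside (lined up: x = 18 of the inlay). Tiles 0 to 4 stand 36 apart along the inlay's y, from -72 to 72; near edges start 30 to 60 short of the line, each turned up to 0.2 rad.
- tile4: Mahjong tile, loose, 22 to 36 g, lying flat: 36 long (its x), 26 wide (y), 20 high, white face, bamboo back; origin at the centre of its underside (lined up: x = 18 of the inlay). Tiles 0 to 4 stand 36 apart along the inlay's y, from -72 to 72; near edges start 30 to 60 short of the line, each turned up to 0.2 rad.
- ashtray: The small round glass ashtray, an open bowl 70 across and 28 high. Bystander, loose, must stay where it is. Origin at the centre of its underside.
- incense: The squat brass incense holder, 50 across and 46 high, waisted. Bystander, loose, must stay where it is. Origin at the centre of its underside.
- teacup: The white teacup, 68 across and 50 high. Bystander, loose, must stay where it is. Origin at the centre of its underside.
- stack: A block of eight spare tiles in two layers of four, 36 x 105 x 40 high, long side along its y. Bystander, loose, must stay where it is. Origin at the centre of its underside.
- die: The bone die, an 18 mm cube. Bystander, loose, must stay where it is. Origin at the centre of its underside.
- caddy: The round copper tea caddy, 64 across and 95 high. Bystander, loose, must stay where it is. Origin at the centre of its underside.
Not all that is in view belongs to the job. What is shaped like the tile4 but purple or turquoise is not meant.

How it is judged (in metres and radians):
On the way, in this order (a step that is already met when the one before it is completed fails the run):
1. all five tiles lined up on the inlay (x of tile0 in the frame of inlay between 0.013 and 0.023 m and angle between the x axis of each of tile0, tile1, tile2, tile3, tile4 and the x axis of inlay, either way round below 0.1 rad and height (world z) of each of tile0, tile1, tile2, tile3, tile4 below 0.004 m and linear speed of each of tile0, tile1, tile2, tile3, tile4 below 0.02 m/s and x of tile1 in the frame of inlay between 0.013 and 0.023 m and x of tile2 in the frame of inlay between 0.013 and 0.023 m and x of tile3 in the frame of inlay between 0.013 and 0.023 m and x of tile4 in the frame of inlay between 0.013 and 0.023 m), for 0.2 s.
2. the pusher's eye lifts the hook's gate (value of joint gate above 0.3 rad and contact force between pusher and gate above 0.2 N).
3. the eye's far end is inside the hook and the gate has shut (x of eye_bow in the frame of rest between 0.128 and 0.164 m and y of eye_bow in the frame of rest between -0.012 and 0.012 m and z of eye_bow in the frame of rest between 0.01 and 0.03 m and value of joint gate below 0.12 rad), for 0.2 s.
At the end, for the whole second after the job is handed in: All tiles flat, at rest, near edges within 5 mm of the inlay edge, square to it within 0.1 rad. Pusher released, upright, flat on the table, at rest; its eye's far end 6 to 42 mm inside the gate plane, within 12 mm of the hook's plane, 10 to 30 mm up; gate shut (below 0.12 rad) (all of step 1 and all of step 3 and height (world z) of pusher below 0.006 m and angle between pusher's own z axis and vertical below 0.1 rad and linear speed of pusher below 0.02 m/s); the robot touches nothing.
It fails at once if a tile is touched by the gripper or arm (contact force between any of the fingers, the arm and tile0 above 0.5 N or contact force between any of the fingers, the arm and tile1 above 0.5 N or contact force between any of the fingers, the arm and tile2 above 0.5 N or contact force between any of the fingers, the arm and tile3 above 0.5 N or contact force between any of the fingers, the arm and tile4 above 0.5 N).
It fails at once if one of the other things on the table is moved more than 15 mm (distance of any of ashtray, incense, teacup, stack, die, caddy from where it was at the start of the episode above 0.015 m).
It also fails if it takes over 58 s, if anything falls off the work surface, if the arm or the gripper's body presses on something with over 40 N, if the wrist force passes 120 N, or if a joint passes its speed limit or range.

## Working session

There is one attempt and no reset: what is moved stays moved. The work goes in short steps, Python scripts to look and compute and a tool call to move; the robot and the scene stay as the last step left them, time stands still between calls to the robot, and variables do not carry over. Pictures are saved under pics/ and viewed, at most 10 in all, crops included, and the job is handed in when it is done.

Besides the shell and the picture viewer there is one more tool, called after "Request:" as name(argument=value, ...) on one line, values as JSON. drive_tool: Moves the arm, as the interface text tells. Its arguments: {"type":"object","properties":{"deltas":{"type":"string"}},"required":["deltas"]}

```bash
mkdir -p pics
python3 - <<'E'
from rig import bot, imaging
import cv2
for n in("top","side"):
    im=imaging.capture(n); cv2.imwrite(f"pics/{n}0.png",im[:,:,::-1])
    m=imaging.camera_model(n); print(n,m["fx"],m["cx"],m["cy"],m["T"])
s=bot.read_state(); print(s["time_s"],s["position"],s["tcp_rot"],s["opening"])
E
```

```text
top 587.6149550117384 320.6706466633063 240.1836073746398 [[ 1.66726341e-03 -9.91406504e-01  1.30806592e-01  5.03493363e-01]
 [-9.99984677e-01 -9.62411001e-04  5.45153979e-03  1.99551641e-03]
 [-5.27880230e-03 -1.30813677e-01 -9.91392917e-01  1.17030108e+00]
 [ 0.00000000e+00  0.00000000e+00  0.00000000e+00  1.00000000e+00]]
side 614.7316515655299 308.04400238514694 235.15585755117598 [[-0.92783397 -0.24608278  0.28029875  0.31178414]
 [-0.37288586  0.59391283 -0.71289809  0.82501519]
 [ 0.00895892 -0.76597051 -0.64281329  0.77484198]
 [ 0.          0.          0.          1.        ]]
0.1 [0.16144437 0.60310423 0.221681  ] [[-9.65927052e-01  2.58813169e-01 -8.20419736e-04]
 [ 2.58814251e-01  9.65925499e-01 -1.76463332e-03]
 [ 3.35754002e-04 -1.91684338e-03 -9.99998106e-01]] 1.001299379541951
```

View pics/top0.png

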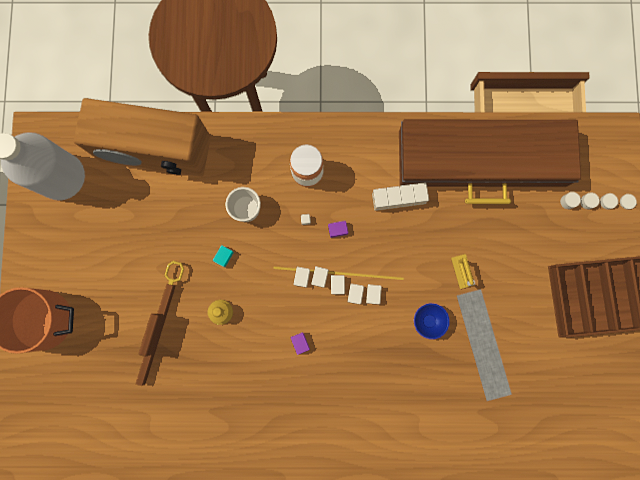

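View pics/side0.png

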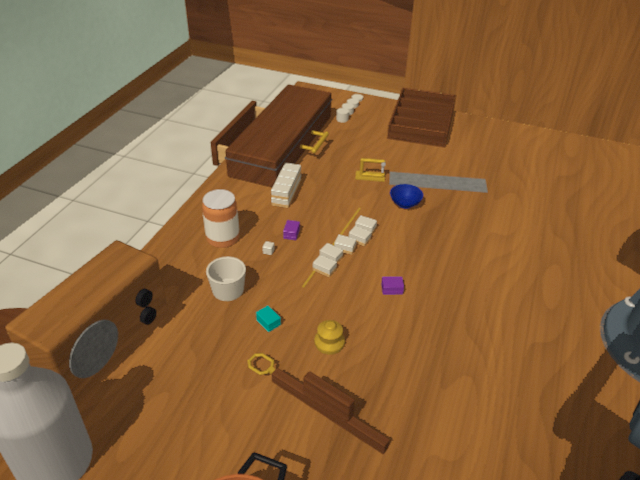

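Top view: the pusher is at (155,325) with its eye at (174,272). The five white tiles run from (301,277) to (374,294), and the inlay from (273,268) to (404,279). The rest strip is at (485,345) with the hook at (463,271). The purple tiles (338,229) and (301,343) and the turquoise one (223,256) are decoys. The five white ones beside the inlay fit the description, and I'll confirm that in an enlarged crop.

```bash
cat > h.py <<'E'
import numpy as np, cv2
from rig import bot, imaging
def ray(n,uv,z):
    m=imaging.camera_model(n);T=m["T"]
    uv=np.atleast_2d(np.array(uv,float))
    d=np.c_[(uv[:,0]-m["cx"])/m["fx"],(uv[:,1]-m["cy"])/m["fy"],np.ones(len(uv))]@T[:3,:3].T
    return (T[:3,3]+d*((z-T[2,3])/d[:,2])[:,None])[:,:2]
def proj(n,P):
    m=imaging.camera_model(n);T=m["T"]
    c=(np.atleast_2d(P)-T[:3,3])@T[:3,:3]
    return np.c_[m["fx"]*c[:,0]/c[:,2]+m["cx"],m["fy"]*c[:,1]/c[:,2]+m["cy"]]
def grab(n): return imaging.capture(n)[:,:,::-1].copy()
E
python3 - <<'E'
from h import *
im=cv2.imread("pics/top0.png")
hsv=cv2.cvtColor(im,cv2.COLOR_BGR2HSV)
w=((hsv[:,:,1]<60)&(hsv[:,:,2]>170)).astype(np.uint8)
n,l,st,c=cv2.connectedComponentsWithStats(w)
for i in range(1,n):
    x,y,a=c[i][0],c[i][1],st[i,4]
    if 260<x<420 and 250<y<320 and a>50:
        pts=np.argwhere(l==i)[:,::-1]
        xy=ray("top",pts,0.02)*1000
        print(c[i],a,cv2.minAreaRect(xy.astype(np.float32)))
# strip
g=((hsv[:,:,1]<50)&(hsv[:,:,2]>60)&(hsv[:,:,2]<180)).astype(np.uint8);g[:,:440]=0;g[:285]=0;g[405:]=0;g[:,530:]=0
g=cv2.morphologyEx(g,cv2.MORPH_OPEN,np.ones((3,3)))
pts=np.argwhere(g)[:,::-1];print("strip",cv2.minAreaRect((ray("top",pts,0)*1000).astype(np.float32)))
print("inlay",ray("top",[[273,267.5],[404,279]],0))
def crop(y,x,h,w,s): return cv2.resize(im[y:y+h,x:x+w],None,fx=s,fy=s,interpolation=cv2.INTER_CUBIC)
A=crop(255,120,145,80,4); B=crop(255,265,70,145,3); C=crop(245,435,60,60,4)
out=np.zeros((580,800,3),np.uint8); out[:580,:320]=A; out[:210,330:765]=B; out[220:460,330:570]=C
cv2.imwrite("pics/crop.png",out)
E
```

```text
[300.99576271 276.64830508] 236 ((583.607177734375, 46.70502471923828), (25.236398696899414, 36.427425384521484), 79.95600128173828)
[319.13983051 276.58050847] 236 ((583.7114868164062, 11.184940338134766), (25.21153450012207, 36.425453186035156), 77.04534149169922)
[336.9790795  284.30125523] 239 ((568.9263916015625, -23.77117919921875), (23.504430770874023, 35.197174072265625), 89.96379089355469)
[355.0209205  293.56485356] 239 ((550.489501953125, -58.97242736816406), (25.362194061279297, 36.08585739135742), 81.59335327148438)
[373.24897959 293.92653061] 245 ((549.8960571289062, -94.30810546875), (25.747581481933594, 36.40324401855469), 84.36602783203125)
strip ((452.4045715332031, -310.72003173828125), (209.0696563720703, 49.097835540771484), 14.467452049255371)
inlay [[ 0.60277532  0.10356314]
 [ 0.5801503  -0.15753128]]
```

View pics/crop.png

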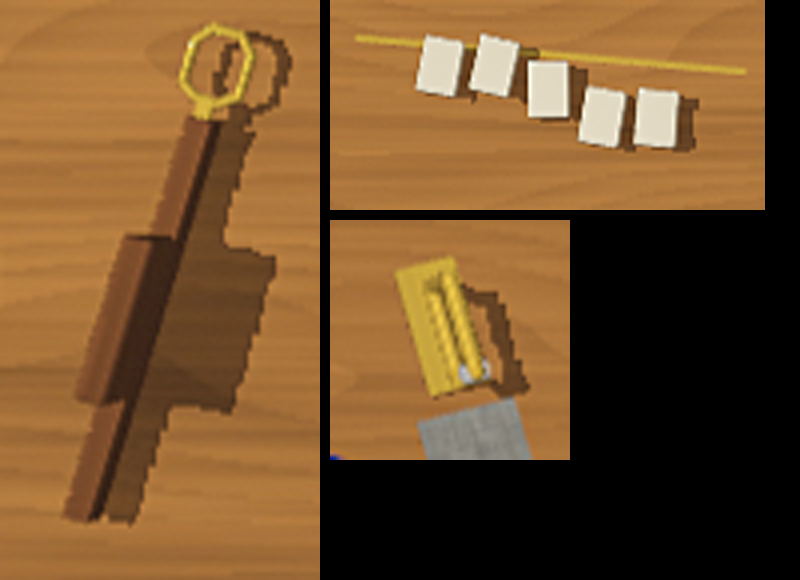

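The crop confirms five white tiles in front of the brass line. The hook plate is at about px (464,271) with the gate at its near end, and the pusher's eye points away from the robot.

Run:
```python
from h import *
from scipy.optimize import least_squares
im=cv2.imread("pics/top0.png");hsv=cv2.cvtColor(im,cv2.COLOR_BGR2HSV)
# inlay
y=((hsv[:,:,0]>19)&(hsv[:,:,0]<32)&(hsv[:,:,1]>150)&(hsv[:,:,2]>150)).astype(np.uint8)
m=y.copy();m[:,:265]=0;m[:,412:]=0;m[:260]=0;m[285:]=0
p=ray("top",np.argwhere(m)[:,::-1],0)*1000
p=p.astype(np.float32);vx,vy,x0,y0=cv2.fitLine(p,cv2.DIST_HUBER,0,.1,.1).ravel()
e=(p-[x0,y0])@[vx,vy];print("inlay",len(p),np.degrees(np.arctan2(vy,vx)),[x0+vx*(e.max()+e.min())/2,y0+vy*(e.max()+e.min())/2],e.max()-e.min())
# pusher
c=np.array([[64,517],[88,520],[190,116],[212,118],[126,236],[78,400]])/4+[120,255]-.4
M=np.array([[-100,7,22],[-100,-7,22],[100,7,22],[100,-7,22],[40,8,62],[-40,8,62]])/1000
c=np.r_[c,[[174,271.4]]];M=np.r_[M,[[.1265,0,.017]]]
def f(q):
    a=q[2];R=np.array([[np.cos(a),-np.sin(a),0],[np.sin(a),np.cos(a),0],[0,0,1]])
    return (proj("top",M@R.T+[q[0],q[1],0])-c).ravel()
r=least_squares(f,[.48,.29,-.3]);print("pusher",r.x[:2]*1000,np.degrees(r.x[2]),np.round(r.fun,1))
for n,uv,z in[("ashtray",(432,321),.014),("incense",(220,312),.03),("purpleNear",(301,343),.02)]:print(n,ray("top",uv,z)*1000)
# hook plate: yellow blob
m=y.copy();m[:,:445]=0;m[:,485:]=0;m[:250]=0;m[294:]=0
print("plate",cv2.minAreaRect((ray("top",np.argwhere(m)[:,::-1],.003)*1000).astype(np.float32)))
```

```text
inlay 216 85.09785 [np.float32(592.3902), np.float32(-26.020334)] 260.18948
pusher [471.94334922 329.03616876] -15.182409509454315 [-0.1  0.1  0.9  1.4 -0.6 -0.6  0.7  0.8 -0.3 -1.1 -1.2 -0.2  0.5 -0.3]
ashtray [[ 497.50972377 -208.73474356]]
incense [[514.09163851 202.13591022]]
purpleNear [[455.03827667  45.95882197]]
plate ((596.0839233398438, -273.3194885253906), (63.7387580871582, 30.598915100097656), 14.407096862792969)
```

Request:
drive_tool(deltas="87 155 -137 0 0; 87 310 -274 0 0; 87 310 -274 0 0; 87 310 -274 0 0; 87 310 -274 0 0; 87 310 -274 0 0; 87 310 -274 0 0; 87 310 -274 0 0; 87 310 -274 0 0; 87 310 -274 -60 0; 87 310 -274 -100 0; 87 310 -274 -100 0")

```text
time_s: 1.3
position: [0.4658, 0.3272, 0.1154]
tcp_rot: [[-0.966, 0.259, -0.016], [0.259, 0.966, -0.007], [0.014, -0.011, -1.0]]
force: [-1.1, -0.8, -0.3]
opening: 0.998
grasp_force: 0.0
```

Request:
drive_tool(deltas="87 0 -1 -50 0; 87 0 -1 -50 0; 87 0 -1 -50 0; 87 0 -1 -50 0")

```text
time_s: 1.7
position: [0.4734, 0.33, 0.076]
tcp_rot: [[-0.966, 0.258, 0.005], [0.258, 0.966, 0.002], [-0.004, 0.004, -1.0]]
force: [0.9, 0.1, 0.5]
opening: 1.0
grasp_force: 0.0
```

Run:
```python
from h import *
im=grab("side"); cv2.imwrite("pics/s1.png",cv2.resize(im[240:480,180:480],None,fx=2.5,fy=2.5))
print(bot.read_state()["position"])
```

```text
[0.47356692 0.32993237 0.07625138]
```

View pics/s1.png

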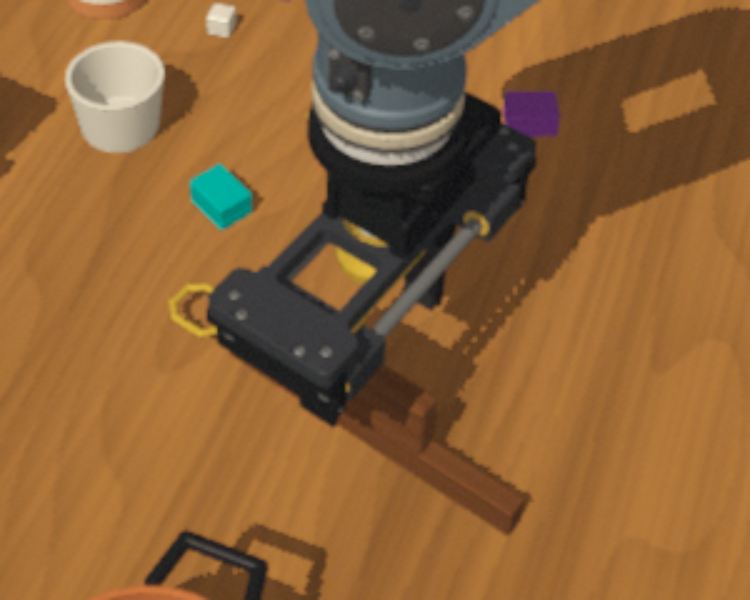

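The fingers straddle the ridge (ridge end at about (425,420) in the crop), with nothing else near. Now down and close.

Request:
drive_tool(deltas="87 -1 0 -25 0; 87 -1 0 -44 0; 87 -1 0 -44 0; 87 -1 0 -44 0; 10 -1 0 -44 0; 10 -1 0 -44 0; 10 -1 0 -44 0; 10 -1 0 -44 0; 10 -1 0 -44 0; 10 -1 0 -44 0; 10 -1 0 -44 0; 10 -1 0 -44 0")

```text
time_s: 2.95
position: [0.4707, 0.3286, 0.0284]
tcp_rot: [[-0.966, 0.259, -0.0], [0.259, 0.966, -0.0], [0.0, -0.0, -1.0]]
force: [0.2, -0.8, 0.2]
opening: 0.358
grasp_force: 0.0
```

Request:
drive_tool(deltas="5 0 0 0 0; 5 0 0 0 0; 5 0 0 0 0; 5 0 0 0 0; 5 0 0 0 0")

```text
time_s: 3.45
position: [0.4708, 0.3287, 0.0285]
tcp_rot: [[-0.966, 0.259, 0.0], [0.259, 0.966, 0.0], [-0.0, 0.0, -1.0]]
force: [0.5, 0.5, -1.4]
opening: 0.181
grasp_force: 30.0
```

Request:
drive_tool(deltas="5 0 0 40 0; 5 0 0 80 0; 5 0 0 80 0; 5 24 -40 80 -0.14; 5 48 -80 80 -0.28; 5 48 -120 80 -0.42; 5 48 -160 80 -0.56; 5 48 -200 80 -0.70; 5 48 -240 80 -0.84; 5 48 -280 80 -0.98; 5 48 -320 80 -1.12; 5 48 -343 80 -1.26")

```text
time_s: 4.65
position: [0.5181, -0.017, 0.1077]
tcp_rot: [[-0.041, 0.999, -0.001], [0.999, 0.041, -0.0], [-0.0, -0.001, -1.0]]
force: [0.5, 0.8, -1.6]
opening: 0.185
grasp_force: 30.0
```

Request:
drive_tool(deltas="5 0 0 0 -0.135; 5 0 0 0 -0.135; 5 0 0 0 -0.135; 5 0 0 0 -0.135")

```text
time_s: 5.05
position: [0.5183, -0.0136, 0.1082]
tcp_rot: [[0.083, 0.997, -0.001], [0.997, -0.083, 0.0], [0.0, -0.001, -1.0]]
force: [-0.2, 0.0, -0.4]
opening: 0.184
grasp_force: 30.0
```

Run:
```python
from h import *
im=grab("side"); cv2.imwrite("pics/s2.png",cv2.resize(im[140:380,180:480],None,fx=2.5,fy=2.5))
s=bot.read_state();R=s["tcp_rot"];print(s["time_s"],s["position"],np.degrees(np.arctan2(R[1][1],R[0][1])),s["opening"])
```

```text
5.1 [ 0.51839762 -0.01357641  0.10830297] -4.774513453857841 0.1819609001979004
```

View pics/s2.png

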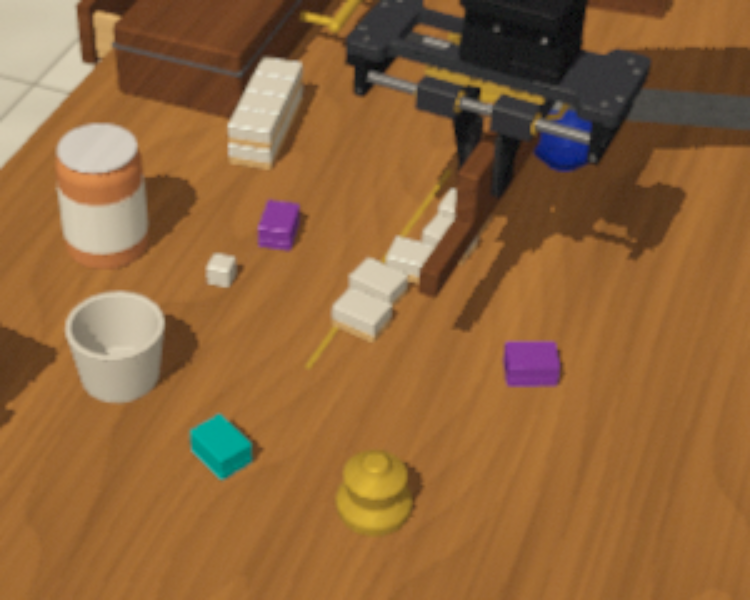

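The pusher hangs level, parallel to the inlay and behind the tiles (blade end at about (432,285)). It is clear of the ashtray. Lowering it now, then pushing.

Request:
drive_tool(deltas="5 0 -1 -30 0; 5 0 -1 -60 0; 5 0 -1 -75 0; 5 0 -1 -79 0; 5 0 -1 -79 0; 5 0 -1 -79 0; 5 0 -1 -79 0")

```text
time_s: 5.8
position: [0.5193, -0.0152, 0.0301]
tcp_rot: [[0.085, 0.996, 0.001], [0.996, -0.085, -0.0], [-0.0, 0.001, -1.0]]
force: [0.2, 0.2, -1.5]
opening: 0.181
grasp_force: 30.0
```

Request:
drive_tool(deltas="5 5 -0.4 0 0; 5 10 -0.9 0 0; 5 15 -1.3 0 0; 5 20 -1.7 0 0; 5 25 -2.1 0 0; 5 30 -2.6 0 0; 5 34 -2.9 0 0; 5 38 -3.3 0 0; 5 42 -3.6 0 0; 5 46 -3.9 0 0; 5 50 -4.3 0 0; 5 53 -4.5 0 0")

```text
time_s: 7.0
position: [0.5725, -0.0199, 0.0295]
tcp_rot: [[0.086, 0.996, 0.001], [0.996, -0.086, -0.0], [-0.0, 0.001, -1.0]]
force: [-1.0, -0.4, -0.8]
opening: 0.182
grasp_force: 30.0
```

Request:
drive_tool(deltas="5 2 -0.2 0 0; 5 4 -0.3 0 0; 5 6 -0.5 0 0; 5 8 -0.7 0 0; 5 10 -0.9 0 0; 5 11 -1 0 0; 5 12 -1 0 0; 5 12 -1 0 0; 5 12 -1 0 0; 5 12 -1 0 0")

```text
time_s: 8.0
position: [0.5839, -0.0208, 0.0296]
tcp_rot: [[0.086, 0.996, 0.0], [0.996, -0.086, -0.0], [-0.0, 0.0, -1.0]]
force: [-0.0, 0.4, -1.3]
opening: 0.179
grasp_force: 30.0
```

```bash
cat >> h.py <<'E'
O=np.array([.5944,-.0262]);X=np.array([.9963,-.0854]);Y=np.array([.0854,.9963])
def tiles():
    im=grab("top");hsv=cv2.cvtColor(im,cv2.COLOR_BGR2HSV)
    w=((hsv[:,:,1]<60)&(hsv[:,:,2]>170)).astype(np.uint8)
    n,l,st,c=cv2.connectedComponentsWithStats(w)
    for i in range(1,n):
        if 260<c[i][0]<420 and 225<c[i][1]<320 and st[i,4]>50:
            r=cv2.minAreaRect((ray("top",np.argwhere(l==i)[:,::-1],.02)*1000).astype(np.float32))
            d=np.array(r[0])/1000-O;print("tile x,y in inlay mm",np.round([d@X*1e3,d@Y*1e3],1),r[1:])
    return im
E
python3 - <<'E'
from h import *
cv2.imwrite("pics/t3.png",tiles()[200:350,240:440].repeat(4,0).repeat(4,1))
s=bot.read_state();R=s["tcp_rot"];d=s["position"][:2]-O;print(s["time_s"],s["position"],d@X,d@Y,np.degrees(np.arctan2(R[1][1],R[0][1])),s["opening"],s["force"])
E
```

```text
8.05 [ 0.58385195 -0.02080272  0.02953886] -0.010969948955445879 0.0044765116843827205 -4.927974880968286 0.17755992850358554 [-0.55242959 -0.36208546 -0.89421411]
```

View pics/t3.png

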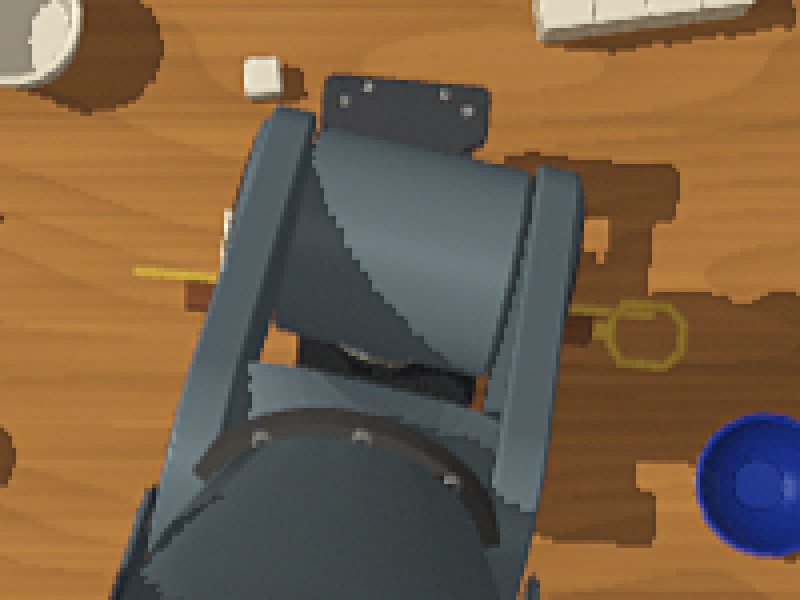

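The arm hides the tiles from above. The blade face is about 4 mm short of the line, so I'll push 3 mm more, back off and look.

Request:
drive_tool(deltas="5 1 0 0 0; 5 2 -0.2 0 0; 5 3 -0.3 0 0; 5 3 -0.3 0 0; 5 3 -0.3 0 0; 5 3 -0.3 0 0; 5 -20 1.7 0 0; 5 -60 5 0 0; 5 -100 8 0 0; 5 -150 12 40 0; 5 -150 12 70 0; 5 -150 12 70 0")

```text
time_s: 9.25
position: [0.4338, -0.0089, 0.1028]
tcp_rot: [[0.086, 0.996, 0.006], [0.996, -0.086, -0.002], [-0.001, 0.006, -1.0]]
force: [1.7, 0.5, -1.3]
opening: 0.181
grasp_force: 30.0
```

Run:
```python
from h import *
im=tiles();cv2.imwrite("pics/t4.png",im[150:400,220:520].repeat(2,0).repeat(2,1))
s=bot.read_state();print(s["time_s"],s["position"],s["opening"])
```

```text
tile x,y in inlay mm [16.5 73.1] ((25.329383850097656, 36.16847610473633), 85.07874298095703)
tile x,y in inlay mm [16.4 38.3] ((35.524723052978516, 25.562320709228516), 0.027553727850317955)
tile x,y in inlay mm [16.2 -2.1] ((25.23446273803711, 36.21809387207031), 85.0234375)
tile x,y in inlay mm [ 16.1 -34.8] ((25.40602684020996, 36.2248420715332), 84.86753845214844)
tile x,y in inlay mm [ 16.1 -72.1] ((25.54088592529297, 35.52425765991211), 89.4793472290039)
9.3 [ 0.43539373 -0.00932197  0.10161754] 0.180602470521455
```

View pics/t4.png

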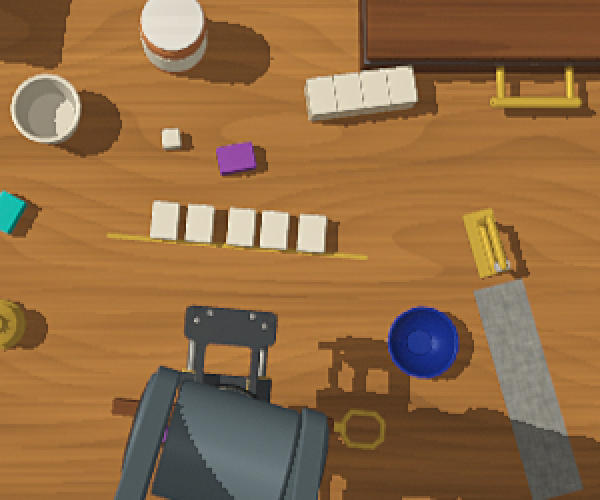

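Run:
```python
from h import *
im=cv2.imread("pics/t4.png")[::2,::2].astype(float)
# soft weights: antialias via saturation
b=im[:,:,0]; w=np.clip((b-90)/(b[100:125,75:165].max()-90),0,1)
n,l,st,c=cv2.connectedComponentsWithStats((b>130).astype(np.uint8))
for i in range(1,n):
    if 70<c[i][0]<170 and 95<c[i][1]<130 and st[i,4]>100:
        k=cv2.dilate((l==i).astype(np.uint8),np.ones((3,3)))>0
        p=np.argwhere(k);xy=ray("top",p[:,::-1]+[220,150],.02)*1000;ww=w[k]
        mu=np.average(xy,axis=0,weights=ww);C=np.cov(xy.T,aweights=ww);e,v=np.linalg.eigh(C);a=v[:,1]
        d=mu/1000-O;print(np.round([d@X*1e3,d@Y*1e3],1),"axis deg rel inlay",round(np.degrees(np.arctan(a[1]/a[0]))+4.9,1))
# inlay again
hsv=cv2.cvtColor(im.astype(np.uint8),cv2.COLOR_BGR2HSV)
y=((hsv[:,:,0]>19)&(hsv[:,:,0]<32)&(hsv[:,:,1]>150)&(hsv[:,:,2]>150)).astype(np.uint8);y[:,:48]=0;y[:,190:]=0;y[:112]=0;y[135:]=0
p=ray("top",np.argwhere(y)[:,::-1]+[220,150],0)-O
print("inlay x mm along ends",[np.round((p[s]@X).mean()*1e3,1) for s in (p@Y>.09,p@Y<-.09)])
```

```text
[16.  73.2] axis deg rel inlay 0.4
[16.  38.7] axis deg rel inlay -0.2
[15.9 -2.2] axis deg rel inlay -0.0
[ 15.8 -34.8] axis deg rel inlay -0.3
[ 15.7 -71.7] axis deg rel inlay -0.7
inlay x mm along ends [np.float64(-2.1), np.float64(-2.1)]
```

All five tiles are square to within 0.7° with x ≈ 16 mm, inside the band. Carrying the pusher to the rest.

Request:
drive_tool(deltas="5 0 -25 0 0.14; 5 0 -50 0 0.28; 5 0 -80 0 0.42; 5 0 -110 0 0.56; 5 -5 -140 0 0.70; 5 -10 -170 0 0.84; 5 -15 -200 0 0.98; 5 -20 -230 0 1.12; 5 -25 -260 0 1.26; 5 -27 -290 0 1.40; 5 -27 -312 0 1.54; 5 -27 -312 0 1.68")

```text
time_s: 10.5
position: [0.4085, -0.3263, 0.0988]
tcp_rot: [[-1.0, -0.026, 0.003], [-0.026, 1.0, -0.005], [-0.003, -0.005, -1.0]]
force: [-0.0, 0.3, -0.6]
opening: 0.183
grasp_force: 30.0
```

Request:
drive_tool(deltas="5 0 0 0 0.14; 5 0 0 0 0.229; 5 0 0 0 0.229; 5 0 0 0 0.229; 5 0 0 0 0.229")

```text
time_s: 11.0
position: [0.407, -0.321, 0.0991]
tcp_rot: [[-0.969, -0.248, -0.0], [-0.248, 0.969, 0.0], [0.0, 0.0, -1.0]]
force: [0.6, 0.9, -1.7]
opening: 0.182
grasp_force: 30.0
```

Run:
```python
from h import *
im=grab("top");cv2.imwrite("pics/f5.png",im)
cv2.imwrite("pics/t5.png",np.hstack([im[240:420,400:520],grab("side")[130:310,320:500]]).repeat(2,0).repeat(2,1))
s=bot.read_state();R=s["tcp_rot"];d=s["position"][:2]-[.4526,-.3104];u=np.array([.9684,.2494])
print(s["time_s"],s["position"],d@u,d@[-u[1],u[0]],np.degrees(np.arctan2(R[1][1],R[0][1])))
```

```text
11.1 [ 0.4068716  -0.32086564  0.09933998] -0.046893509708689746 0.0012697317006463288 104.41282891064698
```

View pics/t5.png

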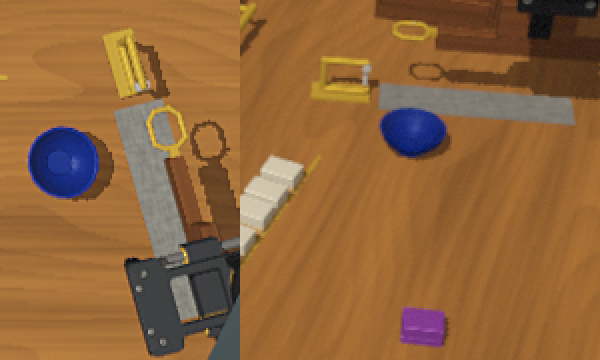

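The pusher lies over the strip with the eye at about (165,130) in the crop, short of and in line with the hook. The side view shows it level. Lowering, then pressing in along the rest's x.

Request:
drive_tool(deltas="5 0 -1.2 -35 0; 5 0 -1.2 -60 0; 5 0 -1.2 -69 0; 5 0 -1.2 -69.5 0; 5 0 -1.2 -69.5 0; 5 0 -1.2 -69.5 0; 5 0 -1.2 -69.5 0")

```text
time_s: 11.8
position: [0.4071, -0.3225, 0.0308]
tcp_rot: [[-0.968, -0.25, 0.001], [-0.25, 0.968, -0.001], [-0.001, -0.002, -1.0]]
force: [0.2, -0.2, -1.6]
opening: 0.178
grasp_force: 30.0
```

Run:
```python
from h import *
im=grab("top");hsv=cv2.cvtColor(im,cv2.COLOR_BGR2HSV)
s=bot.read_state();R=s["tcp_rot"];O2=np.array([.4526,-.3104]);d=s["position"][:2]-O2;u=np.array([.9684,.2494]);v=np.array([-u[1],u[0]])
print(s["time_s"],s["position"],d@u,d@v,s["force"])
y=(hsv[:,:,0]>19)&(hsv[:,:,0]<32)&(hsv[:,:,1]>130)&(hsv[:,:,2]>110)
P=ray("top",np.argwhere(y)[:,::-1],.017)-O2;a,b=P@u,P@v
k=(abs(b)<.035)&(a>.03)&(a<.108)
print("eye x range",a[k].min()*1e3,a[k].max()*1e3,"y range",b[k].min()*1e3,b[k].max()*1e3)
```

```text
11.85 [ 0.40706132 -0.32238128  0.03074088] -0.04708778869301114 -0.00024532253328311306 [ 0.21352058  0.02215487 -1.41579779]
eye x range 52.434083082247085 98.57293961212014 y range -17.410180891198863 16.06935657701684
```

Request:
drive_tool(deltas="5 5 1.3 -1 0; 5 10 2.6 -1 0; 5 15 3.9 -1 0; 5 20 5.2 -1 0; 5 24 6.2 -1 0; 5 28 7.2 -1 0; 5 32 8.2 -1 0; 5 36 9.3 -1 0; 5 40 10.3 -1 0; 5 44 11.3 -1 0; 5 48 12.4 -1 0; 5 52.5 13.5 -1 0")

```text
time_s: 13.05
position: [0.4601, -0.3086, 0.0292]
tcp_rot: [[-0.968, -0.249, 0.001], [-0.249, 0.968, -0.001], [-0.001, -0.001, -1.0]]
force: [0.9, -0.3, -1.7]
opening: 0.179
grasp_force: 30.0
```

Request:
drive_tool(deltas="5 0 0 0 0; 5 0 0 0 0; 5 0 0 0 0; 5 0 0 0 0; 5 0 0 0 0")

```text
time_s: 13.55
position: [0.4591, -0.3086, 0.0291]
tcp_rot: [[-0.968, -0.249, -0.0], [-0.249, 0.968, 0.0], [0.0, 0.0, -1.0]]
force: [-0.2, -0.2, -1.5]
opening: 0.185
grasp_force: 30.0
```

Run:
```python
from h import *
a=grab("side")[130:230,310:460].repeat(5,0).repeat(5,1);cv2.imwrite("pics/s6.png",a)
s=bot.read_state();O2=np.array([.4526,-.3104]);d=s["position"][:2]-O2;u=np.array([.9684,.2494])
print(s["time_s"],s["position"],d@u,s["force"],s["opening"])
```

```text
13.6 [ 0.45908618 -0.30854878  0.02904781] 0.0067429123282361095 [-1.14924344  0.47800954 -1.65449064] 0.1803662454918517
```

View pics/s6.png

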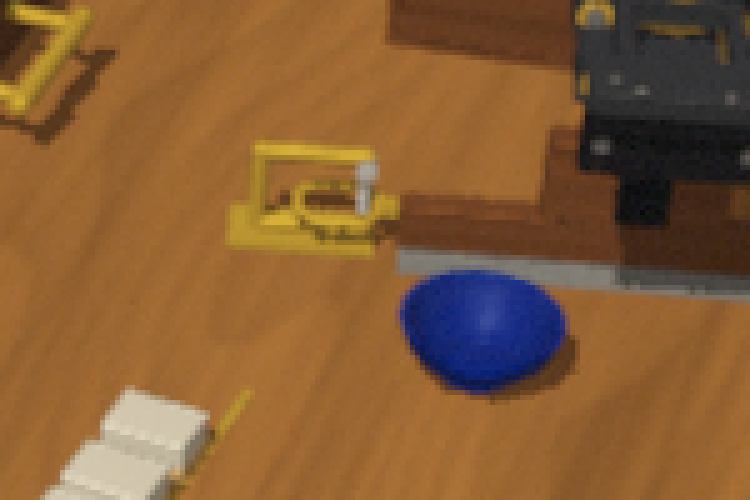

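The eye is inside the hook, with its bow at about (298,200). The gate pin hangs vertical at (365,185), inside the eye. Setting the pusher down, releasing it and retreating upwards.

Request:
drive_tool(deltas="5 0 0 -0.5 0; 40 0 0 -0.5 0; 40 0 0 -0.5 0; 40 0 0 -0.5 0; 40 0 0 -0.5 0; 40 0 0 -0.5 0; 40 0 0 10 0; 40 0 0 30 0; 40 0 0 60 0; 40 0 0 100 0; 40 0 0 140 0; 40 0 0 140 0")

```text
time_s: 14.8
position: [0.4622, -0.3113, 0.1753]
tcp_rot: [[-0.968, -0.25, 0.009], [-0.25, 0.968, -0.009], [-0.006, -0.011, -1.0]]
force: [0.5, -1.7, -0.3]
opening: 0.463
grasp_force: 0.0
```

Request:
drive_tool(deltas="40 -30 0 40 0; 40 -30 0 40 0; 40 -30 0 40 0; 40 -30 0 40 0; 40 -30 0 40 0")

```text
time_s: 15.3
position: [0.4292, -0.308, 0.2081]
tcp_rot: [[-0.968, -0.25, -0.001], [-0.25, 0.968, 0.001], [0.001, 0.002, -1.0]]
force: [-0.3, -0.1, -0.5]
opening: 0.459
grasp_force: 0.0
```

Run:
```python
from h import *
a=grab("side")[120:300,290:500].repeat(3,0).repeat(3,1);cv2.imwrite("pics/s7.png",a)
tiles();s=bot.read_state();print(s["time_s"],s["position"],s["force"],s["opening"])
```

```text
tile x,y in inlay mm [16.5 73.1] ((25.329383850097656, 36.16847610473633), 85.07874298095703)
tile x,y in inlay mm [16.4 38.3] ((35.524715423583984, 25.562320709228516), 0.027553321793675423)
tile x,y in inlay mm [16.2 -2.1] ((25.23446273803711, 36.21809387207031), 85.0234375)
tile x,y in inlay mm [ 16.2 -34.8] ((25.40602684020996, 36.402923583984375), 84.86753845214844)
tile x,y in inlay mm [ 16.1 -72.1] ((25.54088592529297, 35.52425765991211), 89.4793472290039)
15.4 [ 0.42923292 -0.30811158  0.20816173] [ 0.15343667 -1.06589077  0.68757713] 0.45888122566018247
```

View pics/s7.png

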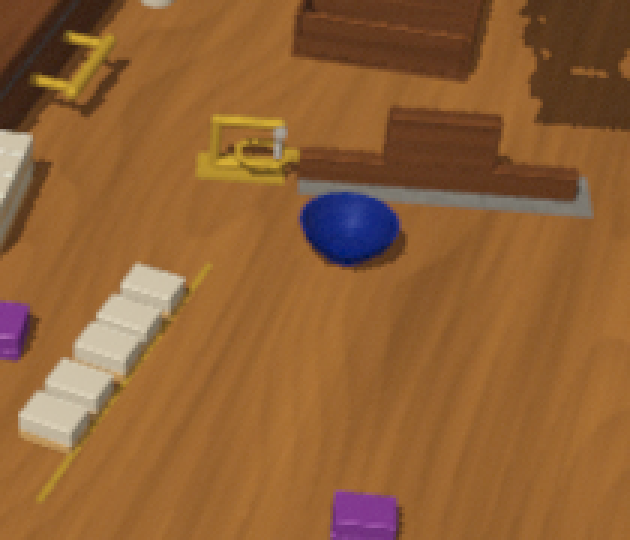

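The pusher lies upright on its strip with the eye caught (bow at about (237,153)) and the gate shut at (280,143). The tiles stand along the inlay. Handing in.

```bash
python3 -c "from rig import bot; print(bot.hand_in())"
```

```text
the job is handed in; nothing more can be done
None
```

I handed the job in at about 15 s of the 58 s allowed: the tiles stand square along the inlay (centres measured about 16 mm past its edge, inside the 13–23 mm band), the pusher lies on its rest with its eye caught and the gate shut, and no verdict came back.

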